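# Load a tilting drill table and hold it at the red index

## Task

Set up the tilting drill table: pick up the loose aluminium work plate by the small dark vice block on it, lower it gently over the table's two locating pins until it lies flush (either way round), and let it go. Then grip the black handle bar on the table's free edge and swing the table up until its black pointer stands at the red index on the quadrant. Finish while still holding the bar there, at rest, with nothing else propping the table, so that a colleague can tighten the hinge clamp; leave the red index where it is set and do not disturb the tools lying around.

Things in the scene. Friction and masses are not known exactly. Their poses are not given: they have to be found in the camera images.
- plate_grip (a point): centre of the vice block on the work plate, 21 mm above the plate's underside; z up, x along the plate's long side. The plate is bright aluminium, 104 x 64 x 8 mm; on its middle sits a dark block 46 (x) x 30 (y) x 26 mm high, to be gripped across its 30 mm (a brass disc on top, a 7 mm screw end sticks out at +x). Two 12 mm through holes at x = -40 and +40 mm, y = 0
- work_plate: the same loose work plate, about 0.3 kg; origin at the centre of its underside, same axes as plate_grip; it starts flat on the bench, left of the stand
- table_centre (a point): centre of the top face of the grey tilting table (150 mm along x, 120 mm along y), midway between the pins; z out of the face. Two upright 10 mm round-nosed pins, 17.5 mm tall, at x = -40 and +40 mm, y = 0. With the plate seated, plate_grip lies 21 mm above this point. The hinge axis is parallel to x, at y = +66 mm, z = -8 mm
- tilt_table: the tilting table with pins, pointer and handle bar, about 0.6 kg; origin on the hinge axis, x along that axis (away from the robot, give or take the stand's yaw), y away from the free edge, z out of the face. The hinge turns freely: let go, the table falls back on its rests. Table top 53 mm over the bench when down
- tilt_hinge (a joint): angle of the tilting table in rad: 0 lying level on its rests (as it starts), grows as the free edge with the handle bar rises; stop at 1.1
- handle_bar (a point): middle of the black handle bar on the table's free edge: 14 mm thick, 90 mm long, along x of the table, 170 mm from the hinge axis (at y = -170, z = +2 mm of tilt_table), carried by an arm at each end; 37 mm free between bar and table edge; 47 mm over the bench when the table is down
- pointer_tip (a point): tip of the black pointer at the table's far free corner, 141.5 mm from the hinge axis; it sweeps along the quadrant's scale, which stands at the far end of the table (6 mm thick arc of 130 to 162 mm radius, up to 185 mm high, 100 mm beyond the middle of the handle bar)
- index (a joint): angle in rad about the same hinge axis at which the red index is set on the quadrant: the table is at the mark when tilt_hinge equals it. Between 0.35 and 0.75; stiff, not to be moved
- index_tip (a point): tip of the red index on the quadrant, 144 mm from the hinge axis; its y axis runs from the tip to the hinge axis
- steel_block: bystander: steel bench block 64 x 64 x 20 mm, near the front edge, right; origin under its centre
- pliers_red: bystander: red flat-nose pliers, 186 mm long, near the front edge; origin under the middle
- screwdriver_red: bystander: red screwdriver, 183 mm long, behind the stand; origin under the middle
- brass_tube: bystander: brass tube, 180 x 12 mm, in front of the keyboard; origin under the middle
- dapping_block: bystander: yellow cube 50 mm with round hollows, near the front edge, right; origin under its centre
Not all that is in view belongs to the job. There is more than one size of the work_plate; the job needs the larger.

How it is judged:
By the outcome, as a careful person would: the job done as asked, in the order asked, and still so for the second after the job is handed in, while the arm keeps its last pose, push and grip.
It also fails if it takes over 72 s, if anything falls off the work surface, if the arm or the gripper's body presses on something with over 40 N, if the wrist force passes 120 N, or if a joint passes its speed limit or range.

## Robot

A 6-joint arm with a two-finger parallel gripper is mounted at the origin on a cart in front of the work surface, level with it; the furniture and walls round the work are solid. World frame = base frame: x ahead of the robot, y to its left, z up, the work surface at z = 0. Lengths are in m, angles in rad, forces in N, time in s.
With the tool pointing down it reaches from about 0.3 to 0.75 m from the base axis. Payload 8.5 kg.
Tool frame: the origin (TCP) lies at the very end of the fingers, on their centre line; the grasp point (between the pads) lies 19 mm behind it (arm.grip_depth is the distance from the TCP to the grasp point, in m); z points along the fingers, y is the direction in which the jaws open and shut (so a half turn about z gives the same grasp; the last joint's range is limited). The gripper opens to 88 mm and grips with 3 to 60 N. Pads are 18 mm wide; open, the fingers measure 123 mm over their backs; the gripper's body (75 mm by 187 mm) begins 45 mm behind the grasp point.
Start: joints at [-1.34, 0.381, 1.297, -0, 1.464, -0.215], TCP at [0.237, -0.496, 0.239] pointing down, gripper open.
Joint ranges: [-3.11, 3.11], [-0.89, 2.33], [0.22, 2.48], [-1.42, 4.56], [0.17, 2.85], [-2.88, 2.88]. Speed limits (rad/s): [2.39, 2.39, 3.14, 3.14, 3.14, 3.14].

## Interface

Orientations are given as a rotation vector (axis times angle).
In Python, from cell import monitor, grab_frame, arm, regions_of gives the robot as it stands.
- The arm moves only by the tool drive_tool, never from a script. Its argument "targets" is a list of rows, each a list of 7 numbers: the shift along the tool's x, y, z in units of 30 cm (1.0 is 30 cm), then the turn, a rotation vector about the tool's x, y, z in units of 360 degrees (1.0 is 360 degrees), then the closure, from 0 (fully open) to 1 (shut). A call has 1 to 12 rows; each row is the pose to reach, as a shift and turn from the pose commanded when the call began, along the tool's axes at that moment, turning the shorter way round; what a row does not reach only later rows make up. A row lasts 1/8 s, in which the tool goes at most 62.5 mm and 10.7 degrees, less where a joint would pass 70% of its speed; a pose out of reach is approached as far as the arm can. A call with a number of a shift or a turn outside -1 to 1 is refused whole. A call with a gripper value outside its range is refused whole. The fingers move at their own pace and stop on an object; "squeeze" is the grip in N (left out, the last holds). Time passes only in rows, so rows that repeat a pose let the fingers close. It gives the time, the measured TCP pose, the force and the opening at its end, in the units of the state.
- monitor.state(): the state, without advancing time (a new reading comes with each control period).
- grab_frame(name): name is "scene" or "top" or "wrist"; returns a dict with "image" (480x640x3 uint8, red, green, blue), "fx", "fy", "cx", "cy" (pixels), "position" and "rotation" of the camera in the world. Camera axes: x right, y up, looking along -z (the intrinsics and any distortion apply to the point x, -y, -z); pixel columns grow to the right and rows downward; lengths in m; the calibration is good to about 2 mm. A picture is of the moment at which its call begins. There is no depth.
- arm.close_job(): hands the job in, once; it reports no verdict.
Trained networks look in a picture, given as the dict that the camera call returned (one of the last four; its "shot" number tells which), for a name from the list of things; names that differ only in an ending like _2 or _b are one class to them, and where a whole thing is asked for, a point or a joint stands for the part that bears it (a point fixed in the world has none). Each returns a list of dicts, best first, with "p" (0 to 1); they miss things now and then, are a little off and sometimes report something else, mostly with a low value. They report only what shows in the picture. A call takes as long as a camera call. They do not tell look-alikes from the thing itself.
- regions_of(query, picture): "region" (480x640 bool, what is visible of it) and "uv" ([column, row] in pixels, amid what is visible of it).
The state is a dict: "clock": time; "joints": joint angles; "dq": joint speeds; "joint_efforts": joint torques, N m; "eef_pos": TCP position; "tcp_rot": TCP orientation; "wrist_force": force on the tool from outside, world axes, zero at the start; "ft_torque": the same for the moment, N m; "grip_width": opening from 0.0 (shut) to 1.0 (fully open).
Only numpy, scipy, OpenCV 4.12 (cv2) and the standard library are available. Lean on these libraries where they do the work, as an engineer would, in place of code of your own. Each camera call takes 0.05 s, during which the arm holds its last target. There are 200 camera calls.

## Working session

There is one attempt and no reset: what is moved stays moved. The work goes in short steps, Python scripts to look and compute and a tool call to move; the robot and the scene stay as the last step left them, time stands still between calls to the robot, and variables do not carry over. Pictures are saved under pics/ and viewed, about 8 in all and at most 12, crops included, and the job is handed in when it is done.

Besides the shell and the picture viewer there is one more tool, called after ">>>" in YAML: its name, and indented under it one key for each argument. drive_tool: Moves the arm, as the interface text tells. Shifts and turns lie within -1 to 1; 1 stands for 30 cm of shift or 360 degrees of turn. Its arguments: {"type":"object","properties":{"targets":{"type":"array","items":{"type":"array","items":{"type":"number","minimum":-1,"maximum":1}}},"squeeze":{"type":"number"}},"required":["targets"]}

```bash
mkdir -p pics; ls; cat > h.py <<'E'
import numpy as np,cv2
from cell import monitor,grab_frame,arm,regions_of
from scipy.spatial.transform import Rotation as R
def ray(f,uv):
    d=np.array([(uv[0]-f['cx'])/f['fx'],-(uv[1]-f['cy'])/f['fy'],-1.])
    Rm=np.array(f['rotation']); 
    if Rm.shape!=(3,3): Rm=R.from_rotvec(Rm).as_matrix()
    return np.array(f['position']),Rm@d
def at_z(f,uv,z):
    p,d=ray(f,uv); return p+d*(z-p[2])/d[2]
def proj(f,P):
    Rm=np.array(f['rotation'])
    if Rm.shape!=(3,3): Rm=R.from_rotvec(Rm).as_matrix()
    c=Rm.T@(np.array(P)-f['position']); return np.array([f['cx']+f['fx']*c[0]/-c[2],f['cy']-f['fy']*c[1]/-c[2]])
def save(f,n,crop=None,s=1):
    im=f['image'][:,:,::-1]
    if crop: a,b,c,d=crop; im=im[b:d,a:c]
    cv2.imwrite('pics/'+n,cv2.resize(im,None,fx=s,fy=s,interpolation=cv2.INTER_CUBIC))
E
python3 - <<'E'
from h import *
print(monitor.state())
s=grab_frame('scene');t=grab_frame('top');
print({k:v for k,v in t.items() if k!='image'});print({k:v for k,v in s.items() if k!='image'})
save(s,'s0.png');save(t,'t0.png')
for n in ['work_plate','plate_grip','tilt_table','handle_bar','table_centre','index_tip','pointer_tip']:
  for f,l in((s,'s'),(t,'t')):
    try:print(n,l,[(round(r['p'],2),np.round(r['uv']),int(r['region'].sum())) for r in regions_of(n,f)][:4])
    except Exception as e:print(n,l,e)
E
```

```text
pics
{'clock': 0.0, 'joints': array([-1.34035041e+00,  3.81178855e-01,  1.29822601e+00, -4.31559015e-06,
        1.46358554e+00, -2.15292719e-01]), 'dq': array([ 0.00073714,  0.00038239,  0.00030993, -0.00125178,  0.00039133,
       -0.00082726]), 'joint_efforts': array([ 8.25303468e-04, -4.37934208e+01, -2.24559170e+01,  7.14187045e-02,
        3.52523813e-02, -1.11621439e-04]), 'eef_pos': array([ 0.23705628, -0.49599339,  0.23815869]), 'tcp_rot': array([-3.06252920e+00, -6.94074493e-01,  2.33637019e-05]), 'wrist_force': array([0.03027649, 0.0397216 , 0.48595563]), 'ft_torque': array([-0.01007263,  0.01689077, -0.03148929]), 'grip_width': 0.9979629775772694}
{'fx': 550.071255281564, 'fy': 550.071255281564, 'cx': 323.8144058673613, 'cy': 239.74249743415763, 'position': array([0.37383228, 0.05915109, 1.29901653]), 'rotation': array([ 0.09877518, -0.1227908 , -1.59330391]), 'shot': 2}
{'fx': 624.6504269312056, 'fy': 624.6504269312056, 'cx': 311.56881541521165, 'cy': 238.90653953725797, 'position': array([ 0.00607699, -0.9980605 ,  1.17919083]), 'rotation': array([ 0.81411827, -0.187339
[... 219 characters left out ...]
y([252., 198.]), 613), (0.61, array([266., 223.]), 319)]
plate_grip t [(0.9, array([234., 268.]), 704), (0.65, array([318., 242.]), 4259), (0.61, array([180., 261.]), 1289)]
tilt_table s [(0.66, array([316., 254.]), 2305)]
tilt_table t [(0.81, array([320., 242.]), 4251), (0.19, array([233., 172.]), 290)]
handle_bar s [(0.58, array([317., 252.]), 2328), (0.23, array([332., 193.]), 105)]
handle_bar t [(0.82, array([319., 242.]), 4211)]
table_centre s [(0.65, array([315., 253.]), 2272)]
table_centre t [(0.96, array([318., 242.]), 4325)]
index_tip s [(0.48, array([361., 240.]), 39)]
index_tip t []
pointer_tip s [(0.73, array([318., 251.]), 2229)]
pointer_tip t [(0.77, array([321., 242.]), 4279)]
```

```bash
python3 - <<'E'
import cv2
a=cv2.imread('pics/t0.png')[140:340,130:430];b=cv2.imread('pics/s0.png')[140:320,220:460]
cv2.imwrite('pics/t0c.png',cv2.resize(a,(780,520),interpolation=cv2.INTER_CUBIC));cv2.imwrite('pics/s0c.png',cv2.resize(b,(800,600),interpolation=cv2.INTER_CUBIC))
E
```

```text
(no output)
```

View pics/t0c.png

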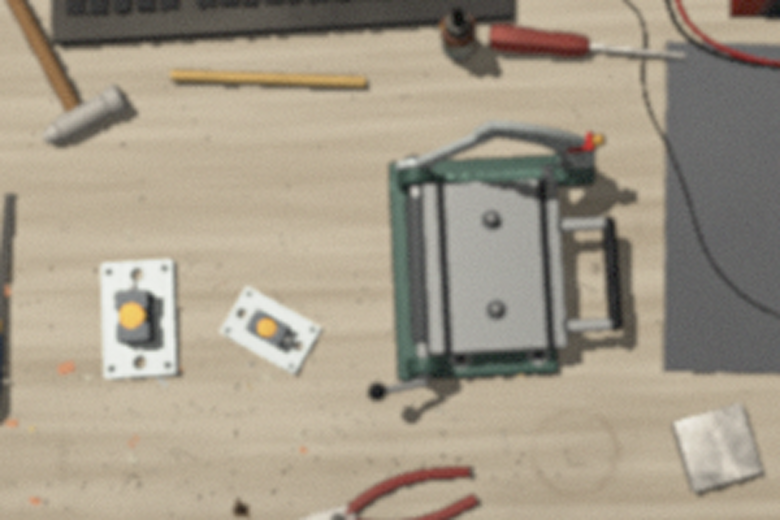

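View pics/s0c.png

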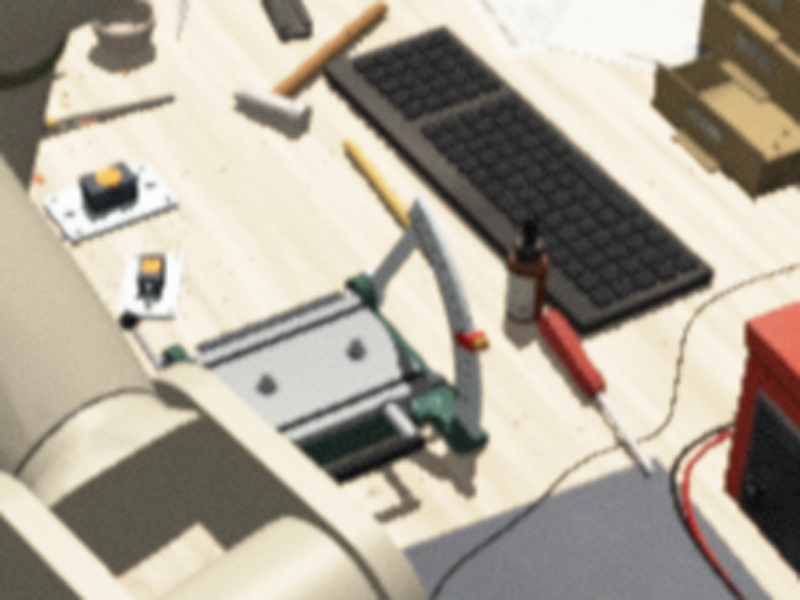

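The top crop shows two plates. The larger one is at full-image pixel (183,262), with its long side along world x. The smaller look-alike is at (235,266). By the description I choose the larger, left one. The stand is at about (320,242): pins at (319,224) and (321,259), handle bar on the right at (365,245), and red index at about (358,195).

```bash
python3 - <<'E'
from h import *
t=grab_frame('top')
r=regions_of('work_plate',t)
for q in r[:2]:
    ys,xs=np.nonzero(q['region']); P=np.array([at_z(t,(x,y),.008)[:2]*1000 for x,y in zip(xs,ys)],np.float32)
    print(q['p'],q['uv'],cv2.minAreaRect(P),P.mean(0))
c=lambda x,y:(130+x/2.6,140+y/2.6)
# disc top at z=34
print('disc',at_z(t,c(131,316),.034)*1000)
for p in [(491,217),(497,309)]: print('pin',at_z(t,c(*p),.0705)*1000)
for p in [(611,222),(618,326)]: print('bar',at_z(t,c(*p),.054)*1000)
E
```

```text
0.87 [178.6, 262.8] ((511.6933288574219, 369.66259765625), (103.4875259399414, 65.44263458251953), 2.4414401054382324) [512.2637  369.90552]
0.68 [228.9, 265.6] ((498.2691345214844, 251.74151611328125), (78.59479522705078, 48.56969451904297), 60.33478927612305) [498.18793 252.24672]
disc [510.02566623 368.89520756  34.        ]
pin [584.95543403  48.36713226  70.5       ]
pin [504.29711317  45.21006722  70.5       ]
bar [580.7622165  -57.64757703  54.        ]
bar [488.47515221 -60.37447003  54.        ]
```

```bash
cat >> h.py <<'E'
def down(yaw,lean=0):
    "tool pointing down, tool y = +-table y at yaw (deg); lean about tool x"
    y=np.radians(yaw); M=np.array([[np.cos(y),np.sin(y),0],[np.sin(y),-np.cos(y),0],[0,0,-1]]).T
    M=np.column_stack([[np.cos(y),np.sin(y),0],[np.sin(y),-np.cos(y),0],[0,0,-1]])
    return M@R.from_rotvec([np.radians(lean),0,0]).as_matrix()
def rows(p0,R0,wps):
    for p,M in wps:
        s=R0.T@(np.array(p)-p0)/.3; w=R.from_matrix(R0.T@M).as_rotvec()/(2*np.pi)
        print(np.round(np.r_[s,w],4).tolist())
def cur():
    s=monitor.state(); return s['eef_pos'],R.from_rotvec(s['tcp_rot']).as_matrix()
E
python3 - <<'E'
from h import *
p,M=cur(); print(M)
D=down(2.4)
print('turn',np.degrees(R.from_matrix(M.T@D).as_rotvec()))
rows(p,M,[((.35,-.28,.3),D)])
p=np.array((.35,-.28,.3))
rows(p,D,[((.4,.0,.3),D),((.51,.28,.3),D)])
rows(np.array((.4,.0,.3)),D,[((.44,.25,.3),D)])
rows(np.array((.44,.25,.3)),D,[((.46,.369,.24),D)])
E
```

```text
[[ 9.02261932e-01  4.31188363e-01  3.73947345e-05]
 [ 4.31188364e-01 -9.02261932e-01 -1.05848532e-05]
 [ 2.91757799e-05  2.56744845e-05 -9.99999999e-01]]
turn [ 1.11337713e-03 -1.94595148e-03  2.31430004e+01]
[0.6503, -0.4881, -0.2041, 0.0, -0.0, 0.0643]
[0.2056, -0.9255, 0.0, 0.0, 0.0, 0.0]
[0.611, -1.8427, 0.0, 0.0, 0.0, 0.0]
[0.1681, -0.827, 0.0, 0.0, 0.0, 0.0]
[0.0832, -0.3935, 0.2, 0.0, 0.0, 0.0]
```

>>> drive_tool:
  targets:
    - [0.65, -0.488, -0.204, 0, 0, 0.0643, 0.2]
    - [0.65, -0.488, -0.204, 0, 0, 0.0643, 0.2]
    - [0.65, -0.488, -0.204, 0, 0, 0.0643, 0.2]
    - [0.65, -0.488, -0.204, 0, 0, 0.0643, 0.2]
    - [0.65, -0.488, -0.204, 0, 0, 0.0643, 0.2]
    - [0.65, -0.488, -0.204, 0, 0, 0.0643, 0.2]

```text
clock: 1.65
eef_pos: [0.3499, -0.2803, 0.2998]
tcp_rot: [3.141, 0.066, -0.0]
wrist_force: [0.1, 0.1, 0.4]
grip_width: 0.802
```

>>> drive_tool:
  targets:
    - [0.206, -0.926, 0, 0, 0, 0, 0.2]
    - [0.206, -0.926, 0, 0, 0, 0, 0.2]
    - [0.206, -0.926, 0, 0, 0, 0, 0.2]
    - [0.206, -0.926, 0, 0, 0, 0, 0.2]
    - [0.206, -0.926, 0, 0, 0, 0, 0.2]
    - [0.206, -0.926, 0, 0, 0, 0, 0.2]

```text
clock: 2.4
eef_pos: [0.4004, 0.0005, 0.2994]
tcp_rot: [-3.141, -0.068, 0.002]
wrist_force: [-0.2, -0.2, 0.5]
grip_width: 0.8
```

>>> drive_tool:
  targets:
    - [0.168, -0.827, 0, 0, 0, 0, 0.2]
    - [0.168, -0.827, 0, 0, 0, 0, 0.2]
    - [0.168, -0.827, 0, 0, 0, 0, 0.2]
    - [0.168, -0.827, 0, 0, 0, 0, 0.2]
    - [0.168, -0.827, 0, 0, 0, 0, 0.2]
    - [0.168, -0.827, 0, 0, 0, 0, 0.2]

```text
clock: 3.15
eef_pos: [0.4409, 0.2484, 0.2993]
tcp_rot: [3.14, 0.063, -0.002]
wrist_force: [-0.2, -0.6, 0.3]
grip_width: 0.801
```

>>> drive_tool:
  targets:
    - [0.083, -0.394, 0.2, 0, 0, 0, 0.2]
    - [0.083, -0.394, 0.2, 0, 0, 0, 0.2]
    - [0.083, -0.394, 0.2, 0, 0, 0, 0.2]
    - [0.083, -0.394, 0.2, 0, 0, 0, 0.2]
    - [0.083, -0.394, 0.2, 0, 0, 0, 0.2]

```text
clock: 3.78
eef_pos: [0.4608, 0.3675, 0.2412]
tcp_rot: [-3.141, -0.062, -0.003]
wrist_force: [-0.3, -0.6, -0.5]
grip_width: 0.8
```

```bash
python3 - <<'E'
from h import *
p,M=cur(); s=monitor.state(); print(p,s['tcp_rot'],s['joints'])
w=grab_frame('wrist'); print({k:v for k,v in w.items() if k!='image'})
print('proj plate',proj(w,(.511,.369,.034)),'tcp',proj(w,p))
for q in regions_of('work_plate',w)[:2]:
    ys,xs=np.nonzero(q['region']); P=np.array([at_z(w,(x,y),.008)[:2]*1000 for x,y in zip(xs,ys)],np.float32)
    print(q['p'],q['uv'],cv2.minAreaRect(P),P.mean(0))
for q in regions_of('plate_grip',w)[:2]: print('grip',q['p'],q['uv'],q['region'].sum(),at_z(w,q['uv'],.034))
save(w,'w1.png')
E
```

```text
[0.46076624 0.3674681  0.2411811 ] [-3.14051591e+00 -6.21236005e-02 -2.60859125e-03] [ 4.72643311e-01  4.48253675e-01  1.17973185e+00 -3.12486314e-04
  1.51191180e+00  2.00390025e+00]
{'fx': 400.9478215153975, 'fy': 400.9478215153975, 'cx': 314.6845060363446, 'cy': 239.9924300030345, 'position': array([0.5270336 , 0.3702259 , 0.38592552]), 'rotation': array([-0.21395005,  0.2046873 , -1.52075111]), 'shot': 4}
proj plate [315.13631865 149.26819891] tcp [314.72369028 305.31837076]
0.83 [435.8, 164.8] ((496.54644775390625, 254.67263793945312), (78.89543151855469, 47.48720169067383), 59.30717086791992) [497.03476 254.83899]
0.68 [314.0, 146.0] ((509.79425048828125, 371.1904602050781), (104.1130599975586, 63.73736572265625), 2.217026948928833) [511.2931  371.23663]
grip 0.9 [311.6, 151.1] 7795 [0.509345   0.37196964 0.034     ]
grip 0.78 [437.3, 164.5] 4404 [0.50237991 0.26281545 0.034     ]
```

View pics/w1.png

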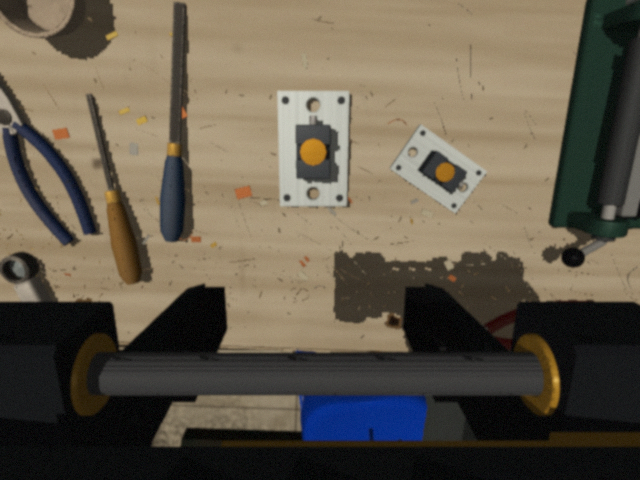

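The larger plate is at pixel (314,149), with holes at (314,104) and (314,194) and the screw end pointing away from the robot. The smaller one, at (440,169), is the look-alike. I'm descending on the larger.

```bash
python3 - <<'E'
from h import *
p,M=cur(); D=down(2.3)
rows(p,M,[((.510,.371,.09),D),((.510,.371,.0115),D)])
E
```

```text
[0.1649, -0.0024, 0.5034, -0.0001, -0.0002, 0.0]
[0.1646, -0.0023, 0.7651, -0.0001, -0.0002, 0.0]
```

>>> drive_tool:
  targets:
    - [0.165, -0.003, 0.25, 0, 0, 0, 0.2]
    - [0.165, -0.003, 0.5, 0, 0, 0, 0.2]
    - [0.165, -0.003, 0.6, 0, 0, 0, 0.2]
    - [0.165, -0.003, 0.7, 0, 0, 0, 0.2]
    - [0.165, -0.003, 0.74, 0, 0, 0, 0.2]
    - [0.165, -0.003, 0.765, 0, 0, 0, 0.2]
    - [0.165, -0.003, 0.765, 0, 0, 0, 0.2]
    - [0.165, -0.003, 0.765, 0, 0, 0, 0.2]

```text
clock: 4.92
eef_pos: [0.51, 0.3724, 0.0118]
tcp_rot: [-3.14, -0.066, -0.003]
wrist_force: [-0.3, 0.0, -0.5]
grip_width: 0.801
```

>>> drive_tool:
  targets:
    - [0, 0, 0, 0, 0, 0, 0.6]
    - [0, 0, 0, 0, 0, 0, 1]
    - [0, 0, 0, 0, 0, 0, 1]
    - [0, 0, 0, 0, 0, 0, 1]
    - [0, 0, 0, 0, 0, 0, 1]
    - [0, 0, 0, 0, 0, 0, 1]
    - [0, 0, 0, 0, 0, 0, 1]
    - [0, 0, 0, 0, 0, 0, 1]
  squeeze: 30

```text
clock: 5.92
eef_pos: [0.5095, 0.3721, 0.0105]
tcp_rot: [3.141, 0.066, -0.0]
wrist_force: [0.4, -1.6, 0.1]
grip_width: 0.338
```

>>> drive_tool:
  targets:
    - [0, 0, -0.03, 0, 0, 0, 1]
    - [0, 0, -0.1, 0, 0, 0, 1]
    - [0, 0, -0.3, 0, 0, 0, 1]
    - [0, 0, -0.45, 0, 0, 0, 1]
    - [0, 0, -0.45, 0, 0, 0, 1]
    - [0, 0, -0.45, 0, 0, 0, 1]

```text
clock: 6.68
eef_pos: [0.5087, 0.3719, 0.144]
tcp_rot: [3.14, 0.066, -0.004]
wrist_force: [-0.0, -0.4, -4.3]
grip_width: 0.336
```

```bash
python3 - <<'E'
from h import *
p,M=cur(); D=down(2.2)
rows(p,M,[((.47,.2,.2),D)]); rows(np.array((.47,.2,.2)),D,[((.43,.045,.2),D)])
E
```

```text
[-0.1532, 0.5672, -0.1858, 0.0002, 0.0004, 0.0005]
[-0.1531, 0.5112, 0.0, 0.0, 0.0, 0.0]
```

>>> drive_tool:
  targets:
    - [-0.05, 0.18, -0.1, 0, 0, 0, 1]
    - [-0.1, 0.37, -0.186, 0, 0, 0, 1]
    - [-0.153, 0.567, -0.186, 0, 0, 0, 1]
    - [-0.2, 0.75, -0.186, 0, 0, 0, 1]
    - [-0.25, 0.9, -0.186, 0, 0, 0, 1]
    - [-0.25, 0.9, -0.186, 0, 0, 0, 1]

```text
clock: 7.42
eef_pos: [0.4445, 0.0971, 0.1998]
tcp_rot: [3.141, 0.059, -0.006]
wrist_force: [0.1, 0.9, -3.1]
grip_width: 0.339
```

>>> drive_tool:
  targets:
    - [-0.03, 0.1, 0, 0, 0, 0, 1]
    - [-0.06, 0.178, 0, 0, 0, 0, 1]
    - [-0.06, 0.178, 0, 0, 0, 0, 1]
    - [-0.06, 0.178, 0, 0, 0, 0, 1]

```text
clock: 7.92
eef_pos: [0.4301, 0.046, 0.2006]
tcp_rot: [-3.14, -0.066, 0.002]
wrist_force: [0.8, 0.2, -3.3]
grip_width: 0.335
```

```bash
python3 - <<'E'
from h import *
p,M=cur(); print(p,monitor.state()['tcp_rot'])
w=grab_frame('wrist')
for a in [(.585,.0484,.0705),(.5043,.0452,.0705),(.58,-.0576,.054)]: print(proj(w,a))
for q in regions_of('tilt_table',w)[:1]: print(q['p'],q['uv'],q['region'].sum())
import pickle; pickle.dump(w,open('w2.pkl','wb'))
save(w,'w2.png')
E
```

```text
[0.43013531 0.04600579 0.20062258] [-3.14018896e+00 -6.64361945e-02  1.89364062e-03]
[321.74426989 -23.50170373]
[320.75964128 116.96275998]
[484.50663525   2.62749566]
0.6 [321.3, 82.3] 37804
```

View pics/w2.png

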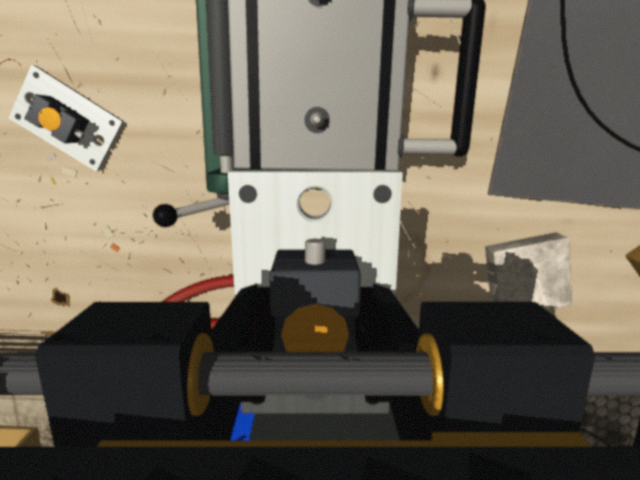

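The view shows the held plate with its far hole at (315,203). The near pin is at (317,120), and the far pin is just cut off at the top, near (319,-3). I'm going higher to see both pins.

>>> drive_tool:
  targets:
    - [0, 0, -0.12, 0, 0, 0, 1]
    - [0, 0, -0.25, 0, 0, 0, 1]
    - [0, 0, -0.25, 0, 0, 0, 1]
    - [0, 0, -0.25, 0, 0, 0, 1]
    - [0, 0, -0.25, 0, 0, 0, 1]

```text
clock: 8.65
eef_pos: [0.4296, 0.0454, 0.2749]
tcp_rot: [-3.14, -0.066, 0.004]
wrist_force: [0.1, 0.1, -3.7]
grip_width: 0.34
```

```bash
python3 - <<'E'
from h import *
p,M=cur(); print(p,monitor.state()['tcp_rot'])
w=grab_frame('wrist')
print(w['position'],[proj(w,a) for a in [(.585,.0484,.0705),(.5043,.0452,.0705)]])
import pickle; pickle.dump((w,p,M),open('w3.pkl','wb'))
a=cv2.resize(w['image'][0:240,210:430,::-1],None,fx=2.5,fy=2.5,interpolation=cv2.INTER_CUBIC)
cv2.imwrite('pics/w3.png',a)
E
```

```text
[0.42957016 0.04542125 0.27488009] [-3.14030147 -0.066072    0.00440242]
[0.49648575 0.0483553  0.41931369] [array([319.31894347,   9.94506507]), array([318.7236299 , 118.33579368])]
```

View pics/w3.png

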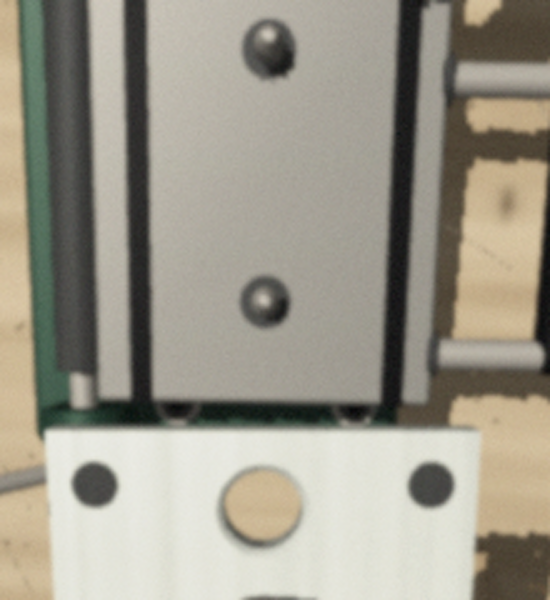

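```bash
python3 - <<'E'
from h import *
import pickle; w,p,M=pickle.load(open('w3.pkl','rb'))
c=lambda x,y:(210+x/2.5,y/2.5)
print(p,M[:,2])
for n,a in (('far',(269,48)),('near',(264.5,302))):
  for z in (.058,.062,.066): print(n,z,at_z(w,c(*a),z)*1000)
zt=p[2]-.0025
for n,a in (('hole',(262,507)),('L',(46,431)),('R',(480,430)),('scrL',(95,485)),('scrR',(431,485)),('Lb',(55,595)),('Rb',(473,595))):
  q=at_z(w,c(*a),zt); print(n,q*1000,'tool mm',M.T@(q-p)*1000)
# hole size in mm check
print(np.linalg.norm(at_z(w,c(220,507),zt)-at_z(w,c(302,507),zt))*1000, 'table edge width', at_z(w,c(98,402),.053)*1000,at_z(w,c(429,402),.053)*1000)
E
```

```text
[0.42957016 0.04542125 0.27488009] [-2.81505209e-03  5.33995435e-04 -9.99995895e-01]
far 0.058 [581.40422747  49.48692653  58.        ]
far 0.062 [580.46411942  49.4743986   62.        ]
far 0.066 [579.52401138  49.46187067  66.        ]
near 0.058 [502.43676493  47.51796042  58.        ]
near 0.062 [502.37088296  47.52723035  62.        ]
near 0.066 [502.30500099  47.53650028  66.        ]
hole [469.76078121  47.12013096 272.38009495] tool mm [ 4.02333297e+01 -5.30603730e-03  2.38775824e+00]
L [479.59360724  78.96388878 272.38009495] tool mm [ 51.39683254 -31.40730389   2.37708274]
R [482.42514212  15.95110815 272.38009495] tool mm [51.57539678 31.66879694  2.33546329]
scrL [471.99267267  71.86535218 272.38009495] tool mm [ 43.50407466 -24.63474964   2.39468918]
scrR [474.10307462  22.35787675 272.38009495] tool mm [43.53020929 24.91766896  2.36231152]
Lb [454.89711585  77.97400488 272.38009495] tool mm [ 26.68065721 -31.4570429    2.44607606]
Rb [457.60044472  14.49730495 272.38009495] tool mm [26.71161595 32.07717417  2.40456978]
12.165462385556237 table edge width [465.52586363 105.82670459  53.        ] [470.59863692 -13.09409213  53.        ]
```

```bash
python3 - <<'E'
from h import *
p,M=cur(); D=down(2.0)
rows(p,M,[((.5422,.049,.16),D),((.5422,.049,.09),D)])
E
```

```text
[0.3761, 0.0036, 0.3827, -0.0001, 0.0004, 0.0011]
[0.3767, 0.0037, 0.6161, -0.0001, 0.0004, 0.0011]
```

>>> drive_tool:
  targets:
    - [0.15, 0.0036, 0.15, 0, 0.0004, 0.001, 1]
    - [0.3, 0.0036, 0.3, 0, 0.0004, 0.001, 1]
    - [0.376, 0.0036, 0.4, 0, 0.0004, 0.001, 1]
    - [0.377, 0.0036, 0.5, 0, 0.0004, 0.001, 1]
    - [0.377, 0.0036, 0.58, 0, 0.0004, 0.001, 1]
    - [0.377, 0.0036, 0.616, 0, 0.0004, 0.001, 1]
    - [0.377, 0.0036, 0.616, 0, 0.0004, 0.001, 1]
    - [0.377, 0.0036, 0.616, 0, 0.0004, 0.001, 1]

```text
clock: 9.7
eef_pos: [0.5435, 0.0488, 0.0923]
tcp_rot: [3.141, 0.056, 0.006]
wrist_force: [-0.3, -0.0, -3.5]
grip_width: 0.338
```

```bash
python3 - <<'E'
from h import *
s=monitor.state();p,M=cur(); print(p,s['tcp_rot'],s['wrist_force'])
w=grab_frame('wrist');s=grab_frame('scene')
import pickle; pickle.dump((w,s,p,M),open('w4.pkl','wb'))
a=cv2.resize(w['image'][60:280,210:430,::-1],(600,600),interpolation=cv2.INTER_CUBIC)
u=proj(s,(.542,.049,.08)); print(u); x,y=int(u[0]),int(u[1])
b=cv2.resize(s['image'][y-40:y+40,x-40:x+40,::-1],(200,200),interpolation=cv2.INTER_CUBIC)
o=np.zeros((600,800,3),np.uint8);o[:,:600]=a;o[:200,600:]=b
cv2.imwrite('pics/w4.png',o)
E
```

```text
[0.54354711 0.0487877  0.09231445] [3.14092639 0.05578499 0.00641205] [-0.3412922  -0.02433187 -3.50112885]
[312.29267184 243.99780916]
```

View pics/w4.png

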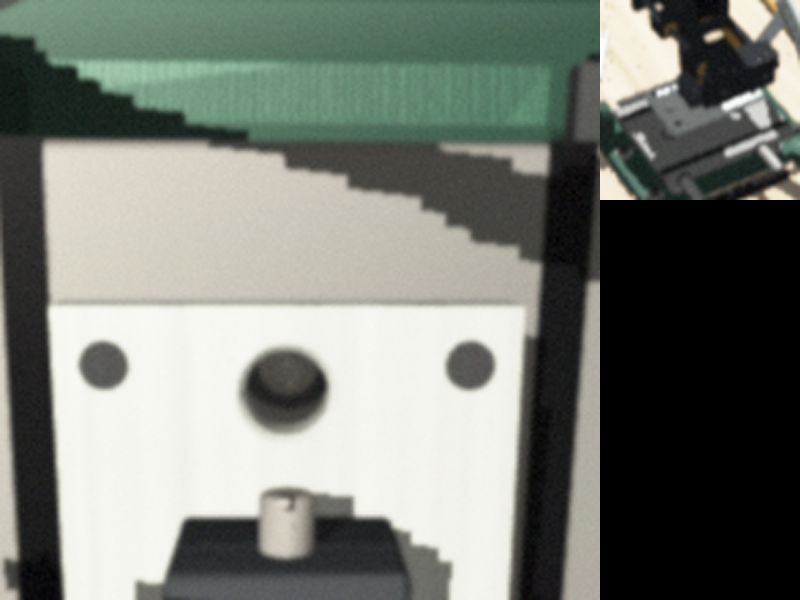

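```bash
python3 - <<'E'
from h import *
import pickle; w,s,p,M=pickle.load(open('w4.pkl','rb'))
k=220/600
c=lambda x,y:(210+x*k,60+y*k)
zt=p[2]-.0025
h=at_z(w,c(285,391),zt); print('hole',h*1000,'tool',M.T@(h-p)*1000, 'M z',M[:,2])
for z in (.058,.064,.068,.0705): 
  u=proj(w,(h[0],h[1],z)); print(z,((u-[210,60])/k).round(1))
x0,y0,x1,y1=290,172,340,228
g=cv2.cvtColor(w['image'],cv2.COLOR_RGB2GRAY)[y0:y1,x0:x1].astype(float)
g=np.clip((g-20)/(130-20),0,1)*255
o=cv2.resize(g.astype(np.uint8),None,fx=10,fy=10,interpolation=cv2.INTER_CUBIC)
# expected pin shaft outline + hole
for z,col in((.0705,255),(.064,180)):
  u=proj(w,(h[0],h[1],z)); cv2.circle(o,(int((u[0]-x0+.5)*10),int((u[1]-y0+.5)*10)),4,col,-1)
cv2.imwrite('pics/w5.png',o)
E
```

```text
hole [583.48824897  50.29997171  89.81445346] tool [39.95912209 -0.09360859  2.66298066] M z [ 4.08452097e-03 -9.18471474e-05 -9.99991654e-01]
0.058 [284.8 357.2]
0.064 [284.9 362.7]
0.068 [284.9 366.5]
0.0705 [284.9 369. ]
```

View pics/w5.png

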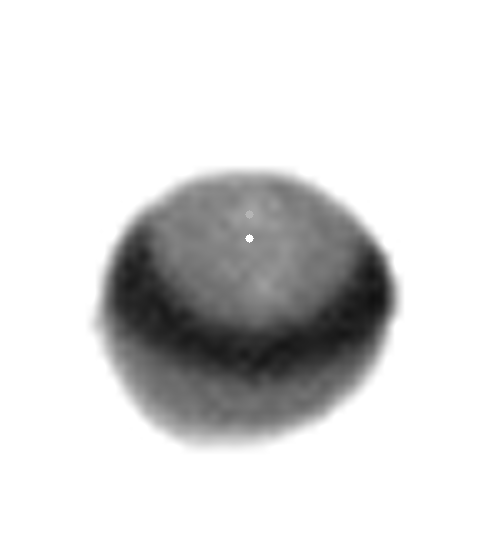

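```bash
python3 - <<'E'
from h import *
s=monitor.state();p,M=cur(); print(p,s['tcp_rot'],s['wrist_force'],s['dq'].round(4))
D=down(2.05); x,y=.5436+.0005,.0488-.0002
rows(p,M,[((x,y,.078),D),((x,y,.07),D),((x,y,.0635),D)])
E
```

```text
[0.54350088 0.04877853 0.09237245] [3.14087449 0.05577725 0.00677347] [ 0.20616993 -0.23426944 -3.65885934] [ 0.0006  0.0014  0.0029  0.0001 -0.0016  0.0002]
[0.0018, 0.0007, 0.0479, 0.0, -0.0007, -0.0]
[0.0017, 0.0006, 0.0746, 0.0, -0.0007, -0.0]
[0.0016, 0.0006, 0.0962, 0.0, -0.0007, -0.0]
```

>>> drive_tool:
  targets:
    - [0.0018, 0.0007, 0.02, 0, -0.0007, 0, 1]
    - [0.0018, 0.0007, 0.035, 0, -0.0007, 0, 1]
    - [0.0018, 0.0007, 0.048, 0, -0.0007, 0, 1]
    - [0.0018, 0.0007, 0.055, 0, -0.0007, 0, 1]
    - [0.0018, 0.0007, 0.061, 0, -0.0007, 0, 1]
    - [0.0018, 0.0007, 0.067, 0, -0.0007, 0, 1]
    - [0.0018, 0.0007, 0.067, 0, -0.0007, 0, 1]
    - [0.0018, 0.0007, 0.067, 0, -0.0007, 0, 1]

```text
clock: 10.8
eef_pos: [0.5437, 0.0486, 0.0714]
tcp_rot: [3.141, 0.056, -0.003]
wrist_force: [-0.5, 0.3, -3.7]
grip_width: 0.335
```

>>> drive_tool:
  targets:
    - [0, 0, 0.006, 0, 0, 0, 1]
    - [0, 0, 0.012, 0, 0, 0, 1]
    - [0, 0, 0.017, 0, 0, 0, 1]
    - [0, 0, 0.021, 0, 0, 0, 1]
    - [0, 0, 0.024, 0, 0, 0, 1]
    - [0, 0, 0.024, 0, 0, 0, 1]
    - [0, 0, 0.024, 0, 0, 0, 1]

```text
clock: 11.68
eef_pos: [0.5437, 0.0486, 0.0642]
tcp_rot: [3.141, 0.056, -0.003]
wrist_force: [-0.4, 0.2, -3.8]
grip_width: 0.341
```

>>> drive_tool:
  targets:
    - [0, 0, 0.002, 0, 0, 0, 1]
    - [0, 0, 0.004, 0, 0, 0, 1]
    - [0, 0, 0.005, 0, 0, 0, 1]
    - [0, 0, 0.005, 0, 0, 0, 1]
    - [0, 0, 0.005, 0, 0, 0, 1]

```text
clock: 12.3
eef_pos: [0.5437, 0.0486, 0.0634]
tcp_rot: [3.141, 0.056, -0.002]
wrist_force: [-2.8, 0.4, 5.4]
grip_width: 0.338
```

>>> drive_tool:
  targets:
    - [0, 0, 0, 0, 0, 0, 0.55]
    - [0, 0, 0, 0, 0, 0, 0.4]
    - [0, 0, 0, 0, 0, 0, 0.4]
    - [0, 0, 0, 0, 0, 0, 0.4]

```text
clock: 12.8
eef_pos: [0.5437, 0.0486, 0.0626]
tcp_rot: [3.141, 0.056, -0.003]
wrist_force: [0.3, -0.3, 0.3]
grip_width: 0.596
```

>>> drive_tool:
  targets:
    - [0, 0, -0.03, 0, 0, 0, 0.4]
    - [0, 0, -0.12, 0, 0, 0, 0.4]
    - [0, 0, -0.3, 0, 0, 0, 0.4]
    - [-0.1, 0.15, -0.45, 0, 0, 0, 0.4]
    - [-0.2, 0.3, -0.5, 0, 0, 0, 0.6]
    - [-0.2, 0.3, -0.5, 0, 0, 0, 0.6]
    - [-0.2, 0.3, -0.5, 0, 0, 0, 0.6]
    - [-0.2, 0.3, -0.5, 0, 0, 0, 0.6]

```text
clock: 13.8
eef_pos: [0.4874, -0.0425, 0.2123]
tcp_rot: [-3.141, -0.058, 0.004]
wrist_force: [-0.6, -0.0, -0.4]
grip_width: 0.4
```

```bash
python3 - <<'E'
from h import *
s=monitor.state();p,M=cur(); print(p,s['tcp_rot'],s['wrist_force'],s['joints'],s['grip_width'])
w=grab_frame('wrist');s=grab_frame('scene')
import pickle; pickle.dump((w,s,p,M),open('w6.pkl','wb'))
save(w,'w6.png')
E
```

```text
[ 0.48741705 -0.04249427  0.21225798] [-3.14051351 -0.05800182  0.00448574] [-0.60948462 -0.00346322 -0.380318  ] [-3.29243982e-01  2.98741081e-01  1.50462742e+00 -4.77760637e-04
  1.34109358e+00  1.20472820e+00] 0.3996521852145601
```

View pics/w6.png

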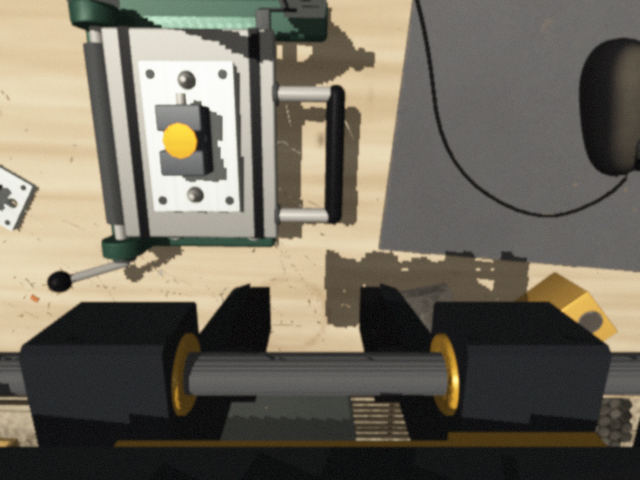

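The wrist view shows the plate on both pins at (186,80) and (195,195), both noses through the holes. The bar runs from (337,90) to (333,220). A mouse lies at (615,105), clear of the bar.

```bash
python3 - <<'E'
from h import *
import pickle; w,s,p,M=pickle.load(open('w6.pkl','rb'))
for n,a,z in (('bar far',(337,90),.047),('bar near',(333.5,219),.047),('mouse L',(582,100),.03),('pinfar',(186,79),.064),('pinnear',(195,194),.064),('disc',(180.5,141),.087)):
  print(n,(at_z(w,a,z)*1000).round(1))
# model: centre c, yaw
c=np.array([.5437,.0486]);y=np.radians(2.05); ex=np.array([np.cos(y),np.sin(y)]);ey=np.array([-np.sin(y),np.cos(y)])
print('model bar',c+ey*(.066-.170),'hinge',c+ey*.066, 'quadrant plane', c+ey*(.066-.17)+ex*.1)
# index angle from the scene and top pictures
t=grab_frame('top')
h=np.r_[c+ey*.066,.045]
for n,f in (('s',s),('t',t)):
  m=f['image'].astype(int)
  uv=proj(f,h+np.r_[ex*.1-ey*.13,.09]); print(n,uv)
  red=(m[...,0]>150)&(m[...,1]<90)&(m[...,2]<90)
  ys,xs=np.nonzero(red); k=(abs(xs-uv[0])<40)&(abs(ys-uv[1])<40); print(k.sum(),xs[k].mean(),ys[k].mean(),xs[k].min(),xs[k].max(),ys[k].min(),ys[k].max())
  for th in (.35,.45,.55,.65,.75):
    P=h+np.r_[ex*.1-ey*.144*np.cos(th),.144*np.sin(th)]; print(th,proj(f,P).round(1))
E
```

```text
bar far [581.4 -55.2  47. ]
bar near [485.6 -57.5  47. ]
mouse L [ 582.8 -245.2   30. ]
pinfar [583.1  48.8  64. ]
pinnear [504.3  46.1  64. ]
disc [542.8  47.3  87. ]
model bar [ 0.54742025 -0.05533344] hinge [0.54133907 0.11455776] quadrant plane [ 0.64735625 -0.05175628]
s [359.92455639 228.94240922]
48 390.2916666666667 245.27083333333334 360 399 233 255
0.35 [360.4 242. ]
0.45 [359.4 236.9]
0.55 [358.1 231.7]
0.65 [356.6 226.3]
0.75 [354.7 221. ]
t [346.02956233 190.01334377]
39 337.28205128205127 165.84615384615384 320 357 151 196
0.35 [347.4 194. ]
0.45 [345.2 192.9]
0.55 [342.4 191.7]
0.65 [338.9 190.7]
0.75 [334.8 189.8]
```

```bash
cat >> h.py <<'E'
YAW=1.9; y_=np.radians(YAW)
EX=np.array([np.cos(y_),np.sin(y_),0]);EY=np.array([-np.sin(y_),np.cos(y_),0]);EZ=np.array([0,0,1.])
BAR=np.array([.5335,-.0563,.047]); HINGE=BAR+.170*EY-.002*EZ   # hinge point at bar's x
def grip_pose(theta,L=12,a=20,back=0):
    "TCP pose holding the bar at table angle theta (rad)"
    Q=R.from_rotvec(-theta*EX).as_matrix()
    M=Q@R.from_rotvec(np.radians(L)*EX).as_matrix()@down(YAW)@R.from_rotvec([0,np.radians(a),0]).as_matrix()
    return HINGE+Q@(BAR-HINGE)+(.019-back)*M[:,2],M
E
python3 - <<'E'
from h import *
import pickle; w,s,p_,M_=pickle.load(open('w6.pkl','rb'))
p,M=cur(); print(p)
rows(p,M,[grip_pose(0,back=.1),grip_pose(0,back=.05),grip_pose(0)])
q,N=grip_pose(0,back=.1); rows(q,N,[grip_pose(0,back=.03),grip_pose(0)])
print('hinge',HINGE, grip_pose(0))
h=HINGE+EX*.1; f=s; m=f['image'].astype(int)
red=(m[...,0]>150)&(m[...,1]<90)&(m[...,2]<90); ys,xs=np.nonzero(red)
k=(abs(xs-360)<12)&(abs(ys-240)<20); print(list(zip(xs[k],ys[k])))
for th in (.35,.45,.55,.65,.75):
    print(th,[proj(f,h-EY*r*np.cos(th)+EZ*r*np.sin(th)).round(1).tolist() for r in (.144,.16)])
x,y=360,238
cv2.imwrite('pics/s6.png',cv2.resize(m[y-40:y+40,x-60:x+40,::-1].astype(np.uint8),(750,600),interpolation=cv2.INTER_CUBIC))
E
```

```text
[ 0.48738772 -0.04267766  0.21227493]
[0.0602, 0.1036, 0.3025, 0.0328, 0.0559, 0.0063]
[0.1178, 0.0713, 0.4556, 0.0328, 0.0559, 0.0063]
[0.1754, 0.039, 0.6086, 0.0328, 0.0559, 0.0063]
[-0.0, 0.0, 0.2333, 0.0, 0.0, 0.0]
[0.0, -0.0, 0.3333, 0.0, 0.0, 0.0]
hinge [0.52786362 0.11360654 0.045     ] (array([ 0.53987174, -0.0523745 ,  0.029536  ]), array([[ 0.94153366,  0.03243066,  0.33535448],
       [-0.03991521, -0.97760983,  0.20660541],
       [ 0.33454618, -0.20791169, -0.91915808]]))
[(np.int64(360), np.int64(240)), (np.int64(360), np.int64(241)), (np.int64(361), np.int64(241))]
0.35 [[356.0, 244.1], [359.3, 246.0]]
0.45 [[355.0, 239.0], [358.2, 240.3]]
0.55 [[353.7, 233.7], [356.7, 234.4]]
0.65 [[352.1, 228.3], [355.0, 228.3]]
0.75 [[350.3, 223.0], [352.9, 222.3]]
```

View pics/s6.png

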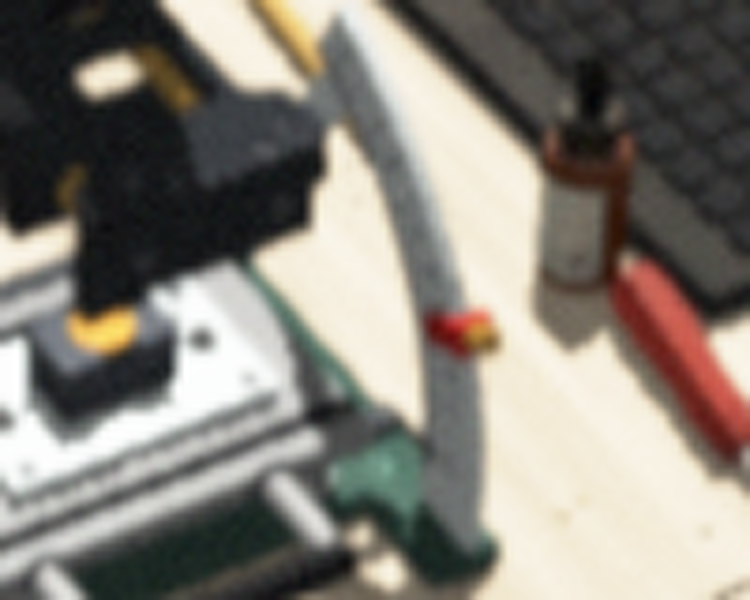

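The red index tip shows at scene pixel (357,240), which gives θ ≈ 0.43 rad as a coarse value. Now I'll grip the bar.

>>> drive_tool:
  targets:
    - [0.03, 0.1, 0.1, 0.011, 0.019, 0.002, 0.64]
    - [0.06, 0.104, 0.2, 0.022, 0.038, 0.004, 0.64]
    - [0.06, 0.104, 0.3, 0.0328, 0.0559, 0.0063, 0.64]
    - [0.06, 0.104, 0.3025, 0.0328, 0.0559, 0.0063, 0.64]
    - [0.06, 0.104, 0.3025, 0.0328, 0.0559, 0.0063, 0.64]
    - [0.06, 0.104, 0.3025, 0.0328, 0.0559, 0.0063, 0.64]
    - [0.06, 0.104, 0.3025, 0.0328, 0.0559, 0.0063, 0.64]

```text
clock: 14.82
eef_pos: [0.5067, -0.0737, 0.1228]
tcp_rot: [-2.887, 0.005, -0.507]
wrist_force: [-0.2, 0.1, 0.8]
grip_width: 0.361
```

```bash
python3 - <<'E'
from h import *
p,M=cur(); s=monitor.state(); print(p,grip_pose(0,back=.1)[0],s['joints'],s['wrist_force'],s['grip_width'])
rows(p,M,[grip_pose(0,back=.03),grip_pose(0)])
w=grab_frame('wrist')
print('bar ends',proj(w,BAR+.045*EX),proj(w,BAR-.045*EX))
cv2.imwrite('pics/w7.png',w['image'][:,:,::-1])
E
```

```text
[ 0.5067117  -0.07372753  0.12280884] [ 0.50633629 -0.07303504  0.1214518 ] [-0.55772542  0.36055589  1.79738494  0.48642522  0.85389826  0.71676136] [-0.15233737  0.10394519  0.81971261] 0.3606428271193011
[-0.0033, -0.0018, 0.2375, 0.0003, -0.0003, 0.0002]
[-0.0035, -0.0019, 0.3375, 0.0003, -0.0003, 0.0002]
bar ends [313.35827655 172.13325725] [313.16178354 324.01382428]
```

View pics/w7.png

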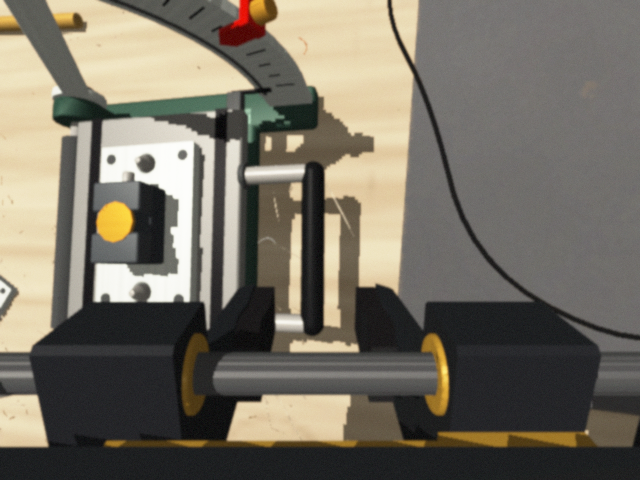

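The bar is centred between the jaws at column 313, exactly as predicted. The red index is at (237,35) and the black pointer corner is at (235,100), both in view. Descending and closing.

>>> drive_tool:
  targets:
    - [-0.003, -0.002, 0.1, 0, 0, 0, 0.64]
    - [-0.003, -0.002, 0.2, 0, 0, 0, 0.64]
    - [-0.003, -0.002, 0.26, 0, 0, 0, 0.64]
    - [-0.003, -0.002, 0.31, 0, 0, 0, 0.64]
    - [-0.003, -0.002, 0.3375, 0, 0, 0, 0.64]
    - [-0.003, -0.002, 0.3375, 0, 0, 0, 0.64]
    - [-0.003, -0.002, 0.3375, 0, 0, 0, 0.64]

```text
clock: 15.75
eef_pos: [0.5395, -0.0527, 0.0293]
tcp_rot: [-2.887, 0.007, -0.507]
wrist_force: [0.9, 0.0, -0.7]
grip_width: 0.364
```

>>> drive_tool:
  targets:
    - [0, 0, 0, 0, 0, 0, 0.8]
    - [0, 0, 0, 0, 0, 0, 1]
    - [0, 0, 0, 0, 0, 0, 1]
    - [0, 0, 0, 0, 0, 0, 1]
    - [0, 0, 0, 0, 0, 0, 1]
    - [0, 0, 0, 0, 0, 0, 1]
    - [0, 0, 0, 0, 0, 0, 1]
  squeeze: 40

```text
clock: 16.62
eef_pos: [0.5393, -0.0515, 0.0291]
tcp_rot: [-2.885, 0.007, -0.505]
wrist_force: [1.7, 6.2, 1.8]
grip_width: 0.129
```

```bash
python3 - <<'E'
from h import *
p,M=cur(); s=monitor.state(); q,N=grip_pose(0);print(p,q,s['joints'],s['wrist_force'],s['ft_torque'],s['grip_width'])
# rigid rotation about the hinge of the measured pose
for th in np.linspace(.04,.40,10):
    Q=R.from_rotvec(-th*EX).as_matrix(); print(round(th,2),end=' '); rows(p,M,[(HINGE+Q@(p-HINGE),Q@M)])
E
```

```text
[ 0.53925101 -0.0515019   0.02908171] [ 0.53987174 -0.0523745   0.029536  ] [-0.47793683  0.56159107  1.8241538   0.61294226  0.63035487  0.61892828] [1.70227371 6.24370599 1.78491973] [ 0.97372929 -0.20936939  0.22106061] 0.1292193402792498
0.04 [0.0075, -0.003, -0.0206, -0.006, 0.0, -0.0022]
0.08 [0.015, -0.0068, -0.0411, -0.012, 0.0, -0.0044]
0.12 [0.0224, -0.0115, -0.0614, -0.0179, 0.0, -0.0066]
0.16 [0.0298, -0.0171, -0.0816, -0.0239, 0.0, -0.0087]
0.2 [0.0371, -0.0236, -0.1015, -0.0299, 0.0, -0.0109]
0.24 [0.0442, -0.0308, -0.1211, -0.0359, 0.0, -0.0131]
0.28 [0.0513, -0.039, -0.1405, -0.0419, 0.0, -0.0153]
0.32 [0.0583, -0.0479, -0.1596, -0.0478, 0.0, -0.0175]
0.36 [0.0651, -0.0576, -0.1782, -0.0538, 0.0, -0.0197]
0.4 [0.0718, -0.0681, -0.1966, -0.0598, 0.0, -0.0218]
```

>>> drive_tool:
  targets:
    - [0.0037, -0.0015, -0.0103, -0.003, 0, -0.0011, 1]
    - [0.0075, -0.003, -0.0206, -0.006, 0, -0.0022, 1]
    - [0.015, -0.0068, -0.0411, -0.012, 0, -0.0044, 1]
    - [0.0224, -0.0115, -0.0614, -0.0179, 0, -0.0066, 1]
    - [0.0298, -0.0171, -0.0816, -0.0239, 0, -0.0087, 1]
    - [0.0298, -0.0171, -0.0816, -0.0239, 0, -0.0087, 1]
    - [0.0298, -0.0171, -0.0816, -0.0239, 0, -0.0087, 1]

```text
clock: 17.5
eef_pos: [0.5392, -0.052, 0.0551]
tcp_rot: [-3.039, -0.035, -0.535]
wrist_force: [4.8, 8.0, -3.7]
grip_width: 0.127
```

```bash
python3 - <<'E'
from h import *
p,M=cur(); s=monitor.state(); print(p,grip_pose(.16)[0],s['joints'],s['wrist_force'],s['ft_torque'],s['grip_width'])
for th in (.04,.08,.12,.16,.2,.22,.24):
    Q=R.from_rotvec(-th*EX).as_matrix(); print(round(th,2),end=' '); rows(p,M,[(HINGE+Q@(p-HINGE),Q@M)])
E
```

```text
[ 0.53918362 -0.05204558  0.05506984] [ 0.539883   -0.05271406  0.05622621] [-0.40507726  0.49444099  1.8193233   0.36404312  0.55809501  0.85849896] [ 4.81266921  7.97219988 -3.7022402 ] [ 1.16371389 -0.34292271  0.37013981] 0.12747615106003365
0.04 [0.0075, -0.0029, -0.0206, -0.006, 0.0, -0.0022]
0.08 [0.015, -0.0067, -0.0412, -0.012, 0.0, -0.0044]
0.12 [0.0224, -0.0114, -0.0615, -0.0179, 0.0, -0.0065]
0.16 [0.0298, -0.0169, -0.0817, -0.0239, 0.0, -0.0087]
0.2 [0.037, -0.0232, -0.1016, -0.0299, 0.0, -0.0109]
0.22 [0.0406, -0.0268, -0.1115, -0.0329, 0.0, -0.012]
0.24 [0.0442, -0.0305, -0.1213, -0.0359, 0.0, -0.0131]
```

>>> drive_tool:
  targets:
    - [0.0037, -0.0015, -0.0103, -0.003, 0, -0.0011, 1]
    - [0.0112, -0.0048, -0.0309, -0.009, 0, -0.0033, 1]
    - [0.0187, -0.009, -0.0514, -0.015, 0, -0.0055, 1]
    - [0.0261, -0.0141, -0.0716, -0.0209, 0, -0.0076, 1]
    - [0.0334, -0.02, -0.0917, -0.0269, 0, -0.0098, 1]
    - [0.0406, -0.0268, -0.1115, -0.0329, 0, -0.012, 1]
    - [0.0442, -0.0305, -0.1213, -0.0359, 0, -0.0131, 1]
    - [0.0442, -0.0305, -0.1213, -0.0359, 0, -0.0131, 1]
    - [0.0442, -0.0305, -0.1213, -0.0359, 0, -0.0131, 1]

```text
clock: 18.62
eef_pos: [0.539, -0.0451, 0.0939]
tcp_rot: [2.913, 0.095, 0.519]
wrist_force: [4.7, 6.6, -5.2]
grip_width: 0.129
```

```bash
python3 - <<'E'
from h import *
p,M=cur(); st=monitor.state(); print(p,grip_pose(.40)[0],st['joints'],st['wrist_force'],st['ft_torque'],st['grip_width'])
w=grab_frame('wrist');s=grab_frame('scene')
import pickle; pickle.dump((w,s,p,M),open('w8.pkl','wb'))
h=HINGE+EX*.1
m=w['image'].astype(int); red=(m[...,0]>130)&(m[...,1]<80)&(m[...,2]<80); ys,xs=np.nonzero(red); print('red',red.sum(),xs.min(),xs.max(),ys.min(),ys.max())
pt=proj(w,h-EY*.1415*np.cos(.42)+EZ*.1415*np.sin(.42)); print(pt)
x,y=int(np.clip(pt[0],75,560)),int(np.clip(pt[1],60,400))
a=cv2.resize(w['image'][y-60:y+60,x-75:x+75,::-1],(750,600),interpolation=cv2.INTER_CUBIC); print(x-75,y-60)
cv2.imwrite('pics/w8.png',a)
E
```

```text
[ 0.53903447 -0.04509662  0.09393093] [ 0.53963618 -0.04527377  0.09551227] [-0.27101589  0.42331604  1.80138234 -0.13204178  0.53003812  1.335177  ] [ 4.66734625  6.6226373  -5.24266107] [ 1.23874364 -0.20657777  0.48520748] 0.12922733198852396
red 1332 283 639 0 55
[242.0532102   54.61315972]
167 0
```

View pics/w8.png

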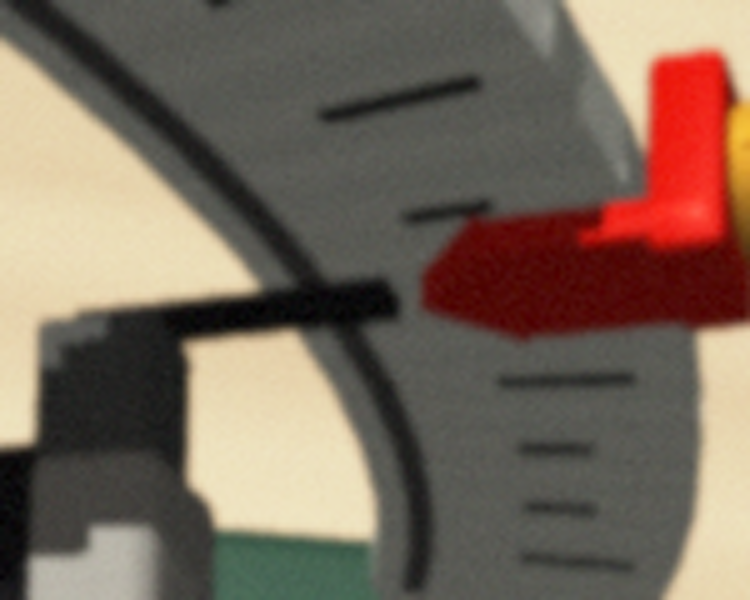

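The close view shows the pointer tip at crop (395,299) just below the index tip at (424,289). They are nearly in line, with a small rise remaining.

```bash
python3 - <<'E'
from h import *
import pickle; from scipy.optimize import fsolve
w,s,p,M=pickle.load(open('w8.pkl','rb'))
c=lambda x,y:np.array([167+x/5,y/5])
tip=lambda th,dx,r:HINGE+EX*dx-EY*r*np.cos(th)+EZ*r*np.sin(th)
for n,uv,r in (('ptr',c(395,299),.1415),('ptr root',c(180,323),.120),('idx',c(424,289),.144),('idx hi',c(426,270),.144),('idx lo',c(422,306),.144)):
  print(n,fsolve(lambda v:proj(w,tip(v[0],v[1],r))-uv,[.4,.1]))
for th in (.38,.40,.42,.44):
  for dx in (.094,.1): print(th,dx,((proj(w,tip(th,dx,.1415))-[167,0])*5).round(),((proj(w,tip(th,dx,.144))-[167,0])*5).round(),((proj(w,tip(th,dx,.12))-[167,0])*5).round())
E
```

```text
ptr [0.39243746 0.10005937]
ptr root [0.3330138  0.10422283]
idx [0.39508347 0.10037696]
idx hi [0.39247769 0.10210483]
idx lo [0.39769162 0.09881822]
0.38 0.094 [402. 386.] [433. 383.] [146. 410.]
0.38 0.1 [403. 311.] [434. 308.] [148. 338.]
0.4 0.094 [389. 368.] [420. 365.] [131. 396.]
0.4 0.1 [390. 293.] [421. 289.] [133. 323.]
0.42 0.094 [374. 350.] [405. 346.] [115. 382.]
0.42 0.1 [375. 273.] [406. 269.] [117. 307.]
0.44 0.094 [358. 331.] [390. 327.] [ 99. 367.]
0.44 0.1 [359. 253.] [391. 248.] [101. 291.]
```

>>> drive_tool:
  targets:
    - [0.0005, -0.0002, -0.0014, -0.0004, 0, -0.0001, 1]
    - [0.001, -0.0003, -0.0027, -0.0008, 0, -0.0003, 1]
    - [0.001, -0.0003, -0.0027, -0.0008, 0, -0.0003, 1]
    - [0.001, -0.0003, -0.0027, -0.0008, 0, -0.0003, 1]
    - [0.001, -0.0003, -0.0027, -0.0008, 0, -0.0003, 1]
    - [0.001, -0.0003, -0.0027, -0.0008, 0, -0.0003, 1]

```text
clock: 19.48
eef_pos: [0.539, -0.0449, 0.0947]
tcp_rot: [2.908, 0.097, 0.518]
wrist_force: [5.0, 7.0, -4.3]
grip_width: 0.128
```

```bash
python3 - <<'E'
from h import *
p,M=cur(); st=monitor.state(); print(p,st['wrist_force'],st['grip_width'],abs(st['dq']).max())
w=grab_frame('wrist');s=grab_frame('scene')
import pickle; pickle.dump((w,s,p,M),open('w9.pkl','wb'))
o=np.zeros((600,800,3),np.uint8)
o[:400,:500]=cv2.resize(w['image'][20:100,192:292,::-1],(500,400),interpolation=cv2.INTER_CUBIC)
o[:300,500:]=cv2.resize(s['image'][190:265,300:375,::-1],(300,300),interpolation=cv2.INTER_CUBIC)
o[400:,:267]=cv2.resize(w['image'][:,:,::-1],(267,200),interpolation=cv2.INTER_AREA)
t=grab_frame('top');o[400:,267:534]=cv2.resize(t['image'][:,:,::-1],(267,200),interpolation=cv2.INTER_AREA)
cv2.imwrite('pics/w9.png',o)
E
```

```text
[ 0.53902193 -0.04488794  0.09465536] [ 5.0467406   7.01459489 -4.30312631] 0.12781353139207755 0.001850560881650182
```

View pics/w9.png

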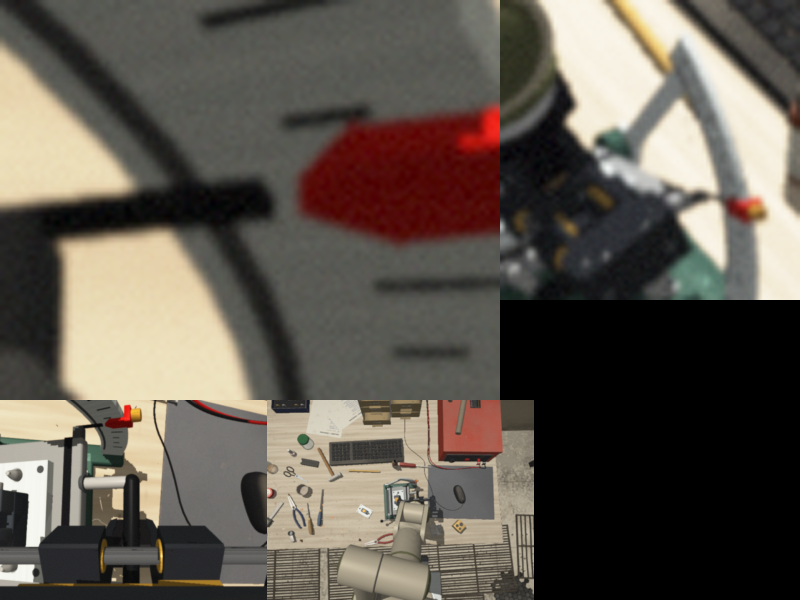

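In the last view the pointer tip is at (270,199), and its line runs to (300,195). The index tip is at (300,~192), so they agree within about 0.003 rad. The arm is at rest and the plate is still on the pins, so I'm handing in.

```bash
python3 -c "
from h import *
print(arm.close_job()); print(monitor.state()['clock'])"
```

```text
the job is handed in; nothing more can be done
None
the job is handed in; nothing more can be done
```

I handed the job in at about 19.7 s with the arm at rest, still holding the handle bar at the mark and nothing else in contact with the table. No verdict was reported.

- **Plate:** I picked the larger of the two plates, lowered it over both pins and let it go. Contact came within 0.1 mm of the expected seating height, at about 9 N. Both pin noses showed through the holes afterwards.
- **Table angle:** I swung the table up to about 0.40 rad. In the last wrist picture the pointer's line met the red index tip within about 0.003 rad. Seating and alignment were judged only from the pictures and forces.
- **Last state readings:** The wrist force was about 10 N and the joint speeds were near zero.
- **Bystander tools:** I did not measure them again one by one. The small last top view showed nothing obviously moved.

Three checks disagreed:
- **Index angle:** the first scene picture gave about 0.43 rad, against 0.395 rad from the wrist camera. I relied on the direct pointer-to-index comparison instead.
- **Bar grip:** the gripper reads an opening of about 11 mm on the 14 mm bar. It stayed at that value throughout the swing.
- **Bar position:** the bar's middle lay about 14 mm nearer the robot along the hinge axis than I had modelled. I used the measured position.

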